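# Fill the canister rack and show the slim canister's base to the phone

## Robot

A 7-joint arm with a two-finger parallel gripper is mounted at the origin on the work surface. World frame = base frame: x ahead of the robot, y to its left, z up, the work surface at z = 0. Lengths are in mm, angles in rad, forces in N, time in s.
With the tool pointing down it reaches from about 400 to 925 mm from the base axis. Payload 5.6 kg.
Tool frame: the origin (TCP) lies midway between the tips of the shut fingers; the grasp point (between the pads) lies ctrl.grip_point_offset behind it (ctrl.grip_point_offset is the distance from the TCP to the grasp point, in mm); z points along the fingers, y is the direction in which the jaws open and shut (so a half turn about z gives the same grasp; the last joint's range is limited). The gripper opens to 85 mm and grips with 20 to 120 N. Pads are 22 mm wide; open, the fingers measure 114 mm over their backs; the gripper's body (76 mm by 85 mm) begins 54 mm behind the grasp point. The pads swing forward as they close: fully open they stand 13 mm farther back than shut.
Start: joints at [-1.307, 0.468, -0.012, 1.603, 0.006, 1.071, -0.056], TCP at [196.347, 619.642, 231.29] pointing down, gripper open.
Joint ranges: [-2.53, 2.53], [-0.31, 2.02], [-1.57, 1.55], [0.28, 2.44], [-1.29, 4.43], [0.15, 1.84], [-2.92, 2.92]. Speed limits (rad/s): [2.57, 2.57, 3.14, 3.14, 3.14, 3.14, 3.14].

## Interface

Orientations are given as a rotation vector (axis times angle).
In Python, from workcell import ctrl gives the robot as it stands.
- The arm moves only by the shell command python3 -m jog 'ROWS' [FORCE]. ROWS is JSON, a list of rows, each a list of 3 entries, a list of its own where there are three numbers: the turn, a rotation vector about the tool's x, y, z in degrees, then the shift along the tool's x, y, z in mm, then the finger opening in mm, from 0 to 85.4. In form: [[[wx, wy, wz], [tx, ty, tz], grip], ...]. A call has 1 to 20 rows; each row shifts and turns the pose as measured when the row begins, along the tool's axes as they then stand; what a row does not reach is not made up. A row lasts 1/12 s, in which the tool goes at most 41.7 mm and 7.16 degrees, less where a joint would pass 70% of its speed; a pose out of reach is approached as far as the arm can. A call is refused whole if a number of a shift passes 41.7 or a number of a turn 7.16, either way. A call with a gripper value outside its range is refused whole. The fingers move at their own pace and stop on an object; FORCE is the grip in N (left out, the last holds). Time passes only in rows, so rows that do not move let the fingers close. It gives the time, the measured TCP pose, the force and the opening at its end, in the units of the state.
- ctrl.get_obs(): the state, without advancing time (a new reading comes with each control period).
- ctrl.camera(name): name is "side" or "top" or "wrist"; returns the picture (384x512x3 uint8, red, green, blue); there is no depth.
- ctrl.camera_params(name): a dict with "K" (3x3 intrinsics, pixels), "dist" ([k1, k2, p1, p2, k3] as OpenCV has them; the pictures are not rectified), "view" (4x4, takes a point from world to camera coordinates). Camera axes: x right, y down, z forward; pixel columns grow to the right and rows downward; lengths in mm; the calibration is good to about 2 mm. A picture is of the moment at which its call begins: read the wrist's pose just before it. camera_params takes no time and is no camera call; for the wrist camera it gives the pose at the moment of the call.
- ctrl.close_job(): hands the job in, once; it reports no verdict.
The state is a dict: "t": time; "q": joint angles; "joint_velocities": joint speeds; "effort": joint torques, N m; "tool_pos": TCP position; "eef_rot": TCP orientation; "ft_force": force on the tool from outside, world axes, zero at the start; "torque": the same for the moment, N m; "grip_width": finger opening in mm.
Only numpy, scipy, OpenCV 4.12 (cv2) and the standard library are available. Lean on these libraries where they do the work, as an engineer would, in place of code of your own. Each camera call takes 0.05 s, during which the arm holds its last target. There are 200 camera calls.

## Task

Put the two spare canisters from the worktop into the two empty wells of the grey rack, standing fully down, and leave the canisters already in the rack where they are. Then take the slim canister out and hold it up still in front of the phone's lens so that the date on its underside can be photographed: underside squarely facing the lens, centred in its view, about 15 cm away. Finish while holding it there; do not touch the phone or its stand or disturb the other things.

Things in the scene. Friction and masses are not known exactly. Their poses are not given: they have to be found in the camera images.
- rack: grey plastic rack, fixed, 190 x 280 mm (its x, y), 35 mm high; origin at the centre of its underside. Six round wells, 54 mm in diameter, 22 mm deep (floor 13 mm above the work surface), 2 along x by 3 along y, 88 mm apart. At the start three hold 80 mm canisters, one the slim canister, two are empty; which is which changes
- rack_hole0 (a point): centre of the mouth of well 0 of the rack, 35 mm above the work surface, 22 mm above the well's floor; axes as the rack's
- rack_hole1 (a point): centre of the mouth of well 1 of the rack, 35 mm above the work surface, 22 mm above the well's floor; axes as the rack's
- rack_hole2 (a point): centre of the mouth of well 2 of the rack, 35 mm above the work surface, 22 mm above the well's floor; axes as the rack's
- rack_hole3 (a point): centre of the mouth of well 3 of the rack, 35 mm above the work surface, 22 mm above the well's floor; axes as the rack's
- rack_hole4 (a point): centre of the mouth of well 4 of the rack, 35 mm above the work surface, 22 mm above the well's floor; axes as the rack's
- rack_hole5 (a point): centre of the mouth of well 5 of the rack, 35 mm above the work surface, 22 mm above the well's floor; axes as the rack's
- can_1: aluminium canister with a flat screw lid, a plain upright cylinder 46 mm in diameter (47 at the lid, the top 16 mm) and 80 mm tall, about 0.13 kg; origin at the centre of its underside, z towards the lid; stands in a well of the rack and stays there
- can_2: aluminium canister with a flat screw lid, a plain upright cylinder 46 mm in diameter (47 at the lid, the top 16 mm) and 80 mm tall, about 0.13 kg; origin at the centre of its underside, z towards the lid; stands in a well of the rack and stays there
- can_3: aluminium canister with a flat screw lid, a plain upright cylinder 46 mm in diameter (47 at the lid, the top 16 mm) and 80 mm tall, about 0.13 kg; origin at the centre of its underside, z towards the lid; stands in a well of the rack and stays there
- spare_a: aluminium canister with a flat screw lid, a plain upright cylinder 46 mm in diameter (47 at the lid, the top 16 mm) and 80 mm tall, about 0.13 kg; origin at the centre of its underside, z towards the lid; a spare, standing at the start on the work surface to the robot's right of the rack
- spare_b: aluminium canister with a flat screw lid, a plain upright cylinder 46 mm in diameter (47 at the lid, the top 16 mm) and 80 mm tall, about 0.13 kg; origin at the centre of its underside, z towards the lid; a second spare, standing at the start on the work surface to the robot's right of the rack
- can_slim: the slim aluminium canister, same make but narrower: 34 mm in diameter (35 at the lid) and 90 mm tall, about 0.10 kg, balance point at mid-height; stands upright at the start in the middle of a well of the rack; origin at the centre of its underside, z towards the lid
- can_slim_top (a point): centre of the slim canister's lid top, 90 mm along z from its origin
- phone_stand: fixed black phone stand on the robot's left of the rack, foot 100 x 90 x 12 mm; origin under the centre of its foot, z up, its front (-x) turned roughly towards the robot
- phone: dark phone leaning back crosswise on the stand, 150 mm wide, 72 mm along its slope. Origin at the lens, the round aluminium-rimmed eye near the upper edge at mid-width, 80 mm above the work surface over the centre of the stand's foot. z is where the lens looks: towards the robot and up, 40 degrees (0.70 rad) from vertical; y runs level along its width, x up its slope
- sippy_cup: bystander: transparent sippy cup with white lid and spout, 71 mm in diameter, 119 mm high; origin under its centre
- plate: bystander: red melamine plate, 180 mm in diameter, 18 mm high; origin under its centre
- mug: bystander: white mug, 80 mm in diameter, 90 mm high, handle at its +y; origin under its centre
- jar: bystander: glass jar with a steel cap, 70 mm in diameter, 100 mm high; origin under its centre
- spoon: bystander: spoon lying along its own x
- peg: bystander: plastic spring clothes peg, 72 mm long, lying along its own x, 10 mm wide and 17 mm high
There are look-alikes about, which are no part of the job. What is shaped like the spare_b but brown or orange is not meant.

How it is judged (in metres and radians):
On the way, in this order (a step that is already met when the one before it is completed fails the run):
1. one spare canister stands fully down in a well (((angle between spare_a's own z axis and vertical below 0.12 rad and z of spare_a in the frame of rack between 0.008 and 0.018 m and x of spare_a in the frame of rack between -0.07 and 0.07 m and y of spare_a in the frame of rack between -0.115 and 0.115 m) or (angle between spare_b's own z axis and vertical below 0.12 rad and z of spare_b in the frame of rack between 0.008 and 0.018 m and x of spare_b in the frame of rack between -0.07 and 0.07 m and y of spare_b in the frame of rack between -0.115 and 0.115 m))), for 0.2 s.
2. both spares stand fully down in wells, the slim canister still in its own (angle between each of spare_a, spare_b, can_slim's own z axis and vertical below 0.12 rad and z of spare_a in the frame of rack between 0.008 and 0.018 m and x of spare_a in the frame of rack between -0.07 and 0.07 m and y of spare_a in the frame of rack between -0.115 and 0.115 m and z of spare_b in the frame of rack between 0.008 and 0.018 m and x of spare_b in the frame of rack between -0.07 and 0.07 m and y of spare_b in the frame of rack between -0.115 and 0.115 m and z of can_slim in the frame of rack between 0.008 and 0.018 m and x of can_slim in the frame of rack between -0.07 and 0.07 m and y of can_slim in the frame of rack between -0.115 and 0.115 m), for 0.2 s.
3. the slim canister is lifted clear of the rack (height (world z) of can_slim above 0.06 m), for 0.1 s.
At the end, for the whole second after the job is handed in: All five 80 mm canisters stand upright, fully down (5 mm) in wells; the slim one is held still by the fingers alone, underside facing the lens: 115 to 185 mm from it, within 25 mm of the view axis each way, axis within 0.2 rad of the view axis (angle between each of spare_a, spare_b, can_1, can_2, can_3's own z axis and vertical below 0.12 rad and z of spare_a in the frame of rack between 0.008 and 0.018 m and x of spare_a in the frame of rack between -0.07 and 0.07 m and y of spare_a in the frame of rack between -0.115 and 0.115 m and z of spare_b in the frame of rack between 0.008 and 0.018 m and x of spare_b in the frame of rack between -0.07 and 0.07 m and y of spare_b in the frame of rack between -0.115 and 0.115 m and z of can_1 in the frame of rack between 0.008 and 0.018 m and x of can_1 in the frame of rack between -0.07 and 0.07 m and y of can_1 in the frame of rack between -0.115 and 0.115 m and z of can_2 in the frame of rack between 0.008 and 0.018 m and x of can_2 in the frame of rack between -0.07 and 0.07 m and y of can_2 in the frame of rack between -0.115 and 0.115 m and z of can_3 in the frame of rack between 0.008 and 0.018 m and x of can_3 in the frame of rack between -0.07 and 0.07 m and y of can_3 in the frame of rack between -0.115 and 0.115 m and contact force between the fingers and can_slim above 1 N and contact force between can_slim and phone_stand below 0.1 N and contact force between can_slim and rack below 0.1 N and height (world z) of can_slim above 0.12 m and z of can_slim in the frame of phone between 0.115 and 0.185 m and x of can_slim in the frame of phone between -0.025 and 0.025 m and y of can_slim in the frame of phone between -0.025 and 0.025 m and angle between the z axis of can_slim and the z axis of phone, either way round below 0.2 rad and z of can_slim_top in the frame of phone above 0.2 m and linear speed of can_slim below 0.03 m/s and angular speed of can_slim below 0.3 rad/s); the arm keeps its last pose, push and grip.
It fails at once if a canister that already stood in the rack is moved more than 30 mm (distance of any of can_1, can_2, can_3 from where it was at the start of the episode above 0.03 m).
It fails at once if the phone or its stand is touched (contact force between phone_stand and anything else above 1 N).
It fails at once if a bystander (sippy cup, plate, mug, jar, spoon or peg) is moved more than 30 mm (distance of any of sippy_cup, plate, mug, jar, spoon, peg from where it was at the start of the episode above 0.03 m).
It also fails if it takes over 64 s, if anything falls off the work surface, if the arm or the gripper's body presses on something with over 40 N, if the wrist force passes 120 N, or if a joint passes its speed limit or range.

## Working session

There is one attempt and no reset: what is moved stays moved. The work goes in short steps, Python scripts to look and compute and a shell command to move; the robot and the scene stay as the last step left them, time stands still between calls to the robot, and variables do not carry over. Pictures are saved under pics/ and viewed, about 8 in all and at most 12, crops included, and the job is handed in when it is done.

```bash
mkdir -p pics; ls
python3 - <<'E'
from workcell import ctrl
import cv2,numpy as np
o=ctrl.get_obs();print({k:np.round(v,3).tolist() for k,v in o.items()}, ctrl.grip_point_offset)
for n in ("top","side"):
    p=ctrl.camera_params(n);print(n,np.round(p["K"],1).tolist(),np.round(p["dist"],3),np.round(p["view"],3).tolist())
    cv2.imwrite(f"pics/{n}0.png",ctrl.camera(n)[:,:,::-1])
E
```

```text
pics
{'t': 0.0, 'q': [-1.307, 0.468, -0.012, 1.604, 0.006, 1.071, -0.056], 'joint_velocities': [0.001, -0.001, 0.001, -0.001, -0.0, 0.002, -0.001], 'effort': [0.0, -53.239, 0.021, -25.13, 0.011, 0.008, 0.0], 'tool_pos': [196.182, 619.076, 230.303], 'eef_rot': [-0.48, -3.105, 0.003], 'ft_force': [-0.088, 0.146, 0.335], 'torque': [0.019, -0.009, 0.039], 'grip_width': 85.286} 18.700000000000003
top [[438.5, 0.0, 252.7], [0.0, 438.5, 197.9], [0.0, 0.0, 1.0]] [-0.06  0.    0.    0.    0.  ] [[-0.023, -1.0, -0.01, 16.436], [-0.982, 0.025, -0.186, 583.515], [0.186, 0.005, -0.983, 1442.6], [0.0, 0.0, 0.0, 1.0]]
side [[492.0, 0.0, 252.5], [0.0, 492.0, 195.5], [0.0, 0.0, 1.0]] [-0.014  0.     0.     0.     0.   ] [[0.997, -0.071, -0.021, -550.019], [-0.064, -0.683, -0.727, 93.534], [0.037, 0.727, -0.686, 1463.454], [0.0, 0.0, 0.0, 1.0]]
```

View pics/top0.png

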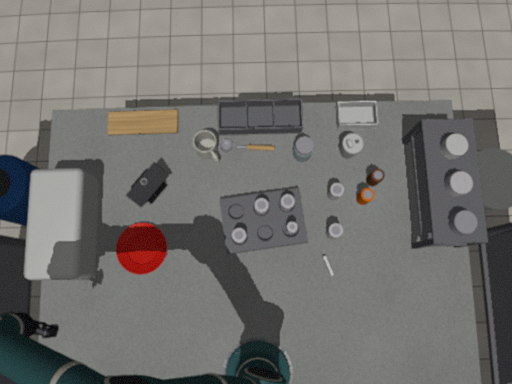

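View pics/side0.png

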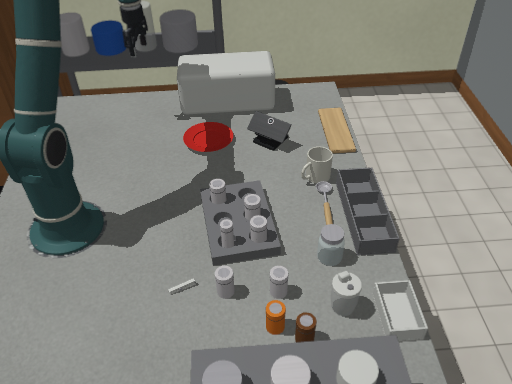

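Top view: the aluminium spares are at (336,190) and (335,230). The look-alikes are orange (366,195) and brown (375,176), which are not meant. The jar is at (303,146) and the sippy cup at (352,144). The empty wells are near (236,211) and (265,232), and the slim canister seems to be at (292,227). I'll check these choices in one close crop.

```bash
cat > h.py <<'E'
import numpy as np,cv2
from scipy.spatial.transform import Rotation as R
from workcell import ctrl
def ray(n,uv,z,p=None):
    "pixels (N,2) -> world points on plane z"
    p=p or ctrl.camera_params(n); V=np.array(p["view"])
    d=cv2.undistortPoints(np.array(uv,float).reshape(-1,1,2),np.array(p["K"]),np.array(p["dist"])).reshape(-1,2)
    d=np.c_[d,np.ones(len(d))]@V[:3,:3]; c=-V[:3,:3].T@V[:3,3]
    return c+d*((z-c[2])/d[:,2])[:,None]
def proj(n,X,p=None):
    p=p or ctrl.camera_params(n); V=np.array(p["view"])
    return cv2.projectPoints(np.array(X,float).reshape(-1,3),cv2.Rodrigues(V[:3,:3])[0],V[:3,3],np.array(p["K"]),np.array(p["dist"]))[0].reshape(-1,2)
E
python3 - <<'E'
from h import *
a=cv2.imread("pics/top0.png");b=cv2.imread("pics/side0.png")
A=cv2.resize(a[165:265,210:390],None,fx=4.4,fy=4.4,interpolation=cv2.INTER_CUBIC)[:,:790]
cv2.imwrite("pics/crop1.png",A)
print(ray("top",[[262,205],[288,201],[239,235]],93).round(),ray("top",[[292,227]],103).round(),ray("top",[[336,188],[335,229]],80).round())
print(ray("side",[[252,200],[258,222],[218,184]],93).round(),ray("side",[[227,226]],103).round(),ray("side",[[279,272],[225,273]],80).round())
print("wells",ray("top",[[236,211],[265,232]],35).round())
E
```

```text
[[ 552.  -28.   93.]
 [ 563. -115.   93.]
 [ 454.   50.   93.]] [[ 475. -124.  103.]] [[ 606. -280.   80.]
 [ 467. -268.   80.]]
[[ 550.  -32.   93.]
 [ 560. -120.   93.]
 [ 455.   45.   93.]] [[ 476. -136.  103.]] [[ 599. -283.   80.]
 [ 465. -275.   80.]]
wells [[543.  61.  35.]
 [468. -37.  35.]]
```

View pics/crop1.png

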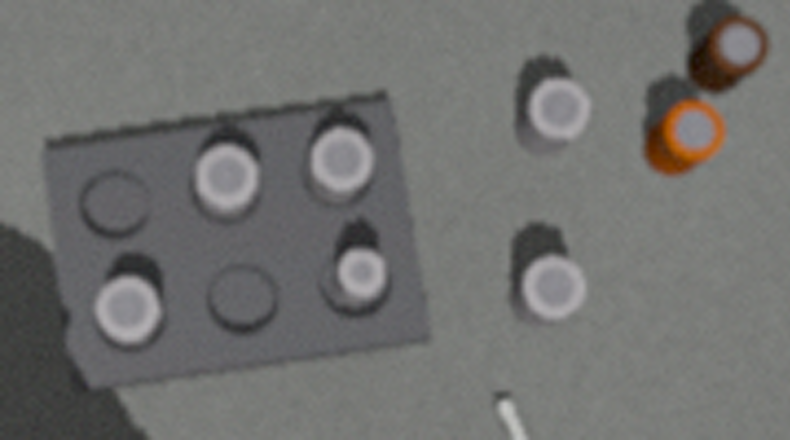

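Crop: the spares are at crop (559,109) and (554,286), both plain aluminium. The empty wells are at (117,205) and (243,298), and the slim canister, narrower and off-centre by parallax, is at (361,272). Next I'll fit the rack grid and locate the phone.

Run:
```python
from h import *
f=lambda L:[[210+u/4.4-.4,165+v/4.4-.4] for u,v in L]
c=ray("top",f([(227,177),(342,159),(129,309)]),93);s=ray("top",f([(361,272)]),103);sp=ray("top",f([(559,109),(554,286)]),80);w=ray("top",f([(117,205),(243,298)]),35)
P=np.r_[c,s,w][:,:2]; G=np.array([[1,0],[1,-1],[-1,1],[-1,-1],[1,1],[-1,0]])*[44,88]
Pm,Gm=P.mean(0),G.mean(0);A=(P-Pm)[:,0]+1j*(P-Pm)[:,1];B=(G-Gm)[:,0]+1j*(G-Gm)[:,1]
k=(A*B.conj()).sum()/(abs(B)**2).sum();yaw=np.angle(k);Rz=np.array([[np.cos(yaw),-np.sin(yaw)],[np.sin(yaw),np.cos(yaw)]])
F=(G-Gm)@Rz.T+Pm;print("scale",abs(k),"yaw",yaw,"rack",(Pm-Rz@Gm).round(1))
print("fit",F.round(1).tolist(),"res",(P-F).round(1).tolist());print("spares",sp.round(1).tolist())
a=cv2.imread("pics/top0.png");b=cv2.imread("pics/side0.png")
r=lambda i:cv2.resize(i,(395,395),interpolation=cv2.INTER_CUBIC)
cv2.imwrite("pics/phone.png",np.hstack([r(a[155:215,115:175]),r(b[100:160,240:300])]))
```

```text
scale 0.9912981328875335 yaw 0.12405626564409662 rack [509.3 -31.2]
fit [[553.0, -25.8], [563.9, -113.1], [454.8, 50.7], [476.6, -124.0], [542.1, 61.6], [465.7, -36.6]] res [[-0.7, 0.2], [-0.0, 0.3], [-0.4, -0.7], [0.0, 1.1], [0.1, -1.3], [1.1, 0.4]]
spares [[600.9, -281.4, 80.0], [465.0, -269.7, 80.0]]
```

View pics/phone.png

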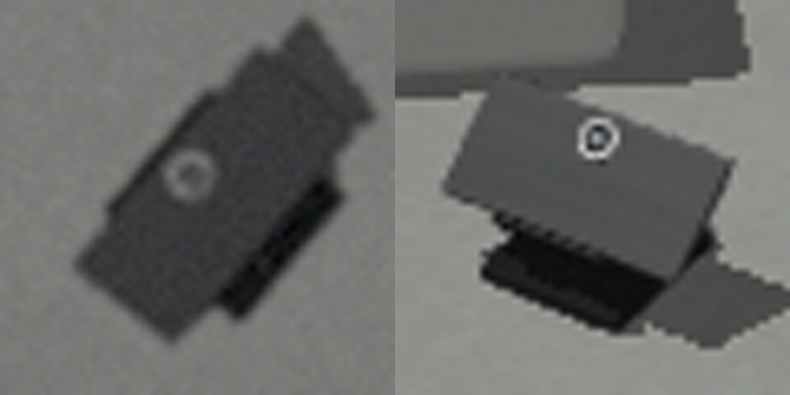

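Lens: crop (189,175) in the top view and (203,138) in the side view. The phone's long edges are clear in both, and I'll take the yaw from them.

Run:
```python
from h import *
ft=lambda L:[[115+u/6.583-.4,155+v/6.583-.4] for u,v in L]
fs=lambda L:[[240+(u-395)/6.583-.4,100+v/6.583-.4] for u,v in L]
print("lens",ray("top",ft([(189,175)]),80).round(1),ray("side",fs([(598,138)]),80).round(1))
for n,E,z in [("top",ft([(77,263),(262,47)]),85),("top",ft([(172,342),(358,130)]),35),("side",fs([(500,77),(733,160)]),85),("side",fs([(443,188),(667,278)]),35)]:
    e=ray(n,E,z);d=(e[1]-e[0]);print(n,e.round(0).tolist(),np.linalg.norm(d).round(0),np.degrees(np.arctan2(d[1],d[0])).round(1))
o=ctrl.get_obs();M=R.from_rotvec(o["eef_rot"]).as_matrix();print(M.round(3))
```

```text
lens [[646.1 372.8  80. ]] [[642.  371.1  80. ]]
top [[600.0, 428.0, 85.0], [712.0, 335.0, 85.0]] 146.0 -39.9
top [[567.0, 392.0, 35.0], [679.0, 294.0, 35.0]] 149.0 -40.9
side [[595.0, 426.0, 85.0], [709.0, 337.0, 85.0]] 145.0 -37.8
side [[561.0, 397.0, 35.0], [672.0, 306.0, 35.0]] 144.0 -39.4
[[-0.953  0.302 -0.   ]
 [ 0.302  0.953 -0.002]
 [-0.    -0.002 -1.   ]]
```

The rack fit is good to about 1 mm, and the lens is at about (644,372,80) with azimuth −129.5°. First I'll turn the jaws to the rack's x axis, then head towards the spares.

```bash
python3 -m jog '[[[0,0,6.6],[0,0,0],70],[[0,0,6.6],[0,0,0],70],[[0,0,6.6],[0,0,0],70],[[0,0,6.6],[0,0,0],70],[[0,0,6.6],[0,0,0],70],[[0,0,6.6],[0,0,0],70],[[0,0,6.6],[0,0,0],70],[[0,0,6.6],[0,0,0],70],[[0,0,6.6],[0,0,0],70],[[0,0,6.6],[0,0,0],70],[[0,0,0],[-39,12,0],70],[[0,0,0],[-39,12,0],70],[[0,0,0],[-39,12,0],70],[[0,0,0],[-39,12,0],70],[[0,0,0],[-39,12,0],70],[[0,0,0],[-39,12,0],70],[[0,0,0],[-39,12,0],70],[[0,0,0],[-39,12,0],70],[[0,0,0],[-39,12,0],70],[[0,0,0],[-39,12,0],70]]' 60
cat > st.py <<'E'
import sys
from h import *
# print state and, for a target "x y z [yawdeg]", the shift along tool axes and turn about tool z
o=ctrl.get_obs();M=R.from_rotvec(o["eef_rot"]).as_matrix();p=np.array(o["tool_pos"])
print("t",round(float(o["t"]),2),"p",p.round(1),"yaw_y",np.degrees(np.arctan2(M[1,1],M[0,1])).round(1),"z",M[:,2].round(3),"q",np.round(o["q"],2),"F",np.round(o["ft_force"],1),"w",np.round(o["grip_width"],1))
if len(sys.argv)>3:
    T=np.array(list(map(float,sys.argv[1:4])))
    yaw=np.radians(float(sys.argv[4]) if len(sys.argv)>4 else 7.1)
    D=np.array([[-np.sin(yaw),np.cos(yaw),0],[np.cos(yaw),np.sin(yaw),0],[0,0,-1]]).T
    print("shift",(M.T@(T-p)).round(1),"turn",np.degrees(R.from_matrix(M.T@D).as_rotvec()).round(1))
E
python3 st.py 601 -281 230
```

```text
t: 1.77
tool_pos: [332.5, 229.6, 222.5]
eef_rot: [2.139, 2.294, -0.027]
ft_force: [0.8, 0.7, -0.2]
grip_width: 70.1
t 1.77 p [332.5 229.6 222.5] yaw_y 4.0 z [-0.008 -0.016 -1.   ] q [-1.11  0.05  0.44  2.19 -0.02  0.93 -0.59] F [ 0.8  0.7 -0.2] w 70.1
shift [-528.2  232.    -1.6] turn [-0.6  0.9 -3.1]
```

```bash
python3 -m jog '[[[0,0,-0.3],[-38,16.5,0],70],[[0,0,-0.3],[-38,16.5,0],70],[[0,0,-0.3],[-38,16.5,0],70],[[0,0,-0.3],[-38,16.5,0],70],[[0,0,-0.3],[-38,16.5,0],70],[[0,0,-0.3],[-38,16.5,0],70],[[0,0,-0.3],[-38,16.5,0],70],[[0,0,-0.3],[-38,16.5,0],70],[[0,0,-0.3],[-38,16.5,0],70],[[0,0,-0.3],[-38,16.5,0],70],[[0,0,-0.3],[-38,16.5,0],70],[[0,0,-0.3],[-38,16.5,0],70],[[0,0,-0.3],[-30,14,0],70],[[0,0,0],[-15,7,0],70],[[0,0,0],[0,0,0],70],[[0,0,0],[0,0,0],70]]'
python3 st.py 601 -281 230
python3 - <<'E'
from h import *
p=ctrl.camera_params("wrist");cv2.imwrite("pics/w1.png",ctrl.camera("wrist")[:,:,::-1])
print(p["K"],p["dist"],proj("wrist",[[601,-281,80],[465,-270,80]],p))
np.save("w1.npy",p,allow_pickle=True)
E
```

```text
t: 3.1
tool_pos: [598.6, -263.5, 221.8]
eef_rot: [-2.063, -2.368, 0.03]
ft_force: [0.1, 0.3, -0.5]
grip_width: 70.0
t 3.1 p [ 598.6 -263.5  221.8] yaw_y 7.9 z [-0.013 -0.014 -1.   ] q [-0.15  0.56  0.73  1.63 -0.39  1.11  0.82] F [ 0.1  0.3 -0.5] w 70.0
shift [-17.8  -0.2  -8. ] turn [-0.9  0.7  0.8]
[[294.74859809   0.         258.32255548]
 [  0.         294.74859809 189.64897388]
 [  0.           0.           1.        ]] [-0.00426719  0.          0.          0.          0.        ] [[260.81286724 192.59833819]
 [126.21341618 163.66475482]]
```

View pics/w1.png

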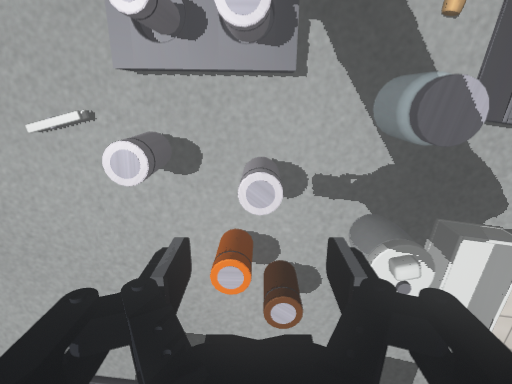

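Wrist view: the spare lids are at (261,193) and (126,163), within 1 px of the predictions. Orange (231,277) and brown (283,313) stay clear. Descending on spare 1.

```bash
python3 -m jog '[[[-0.5,0.4,-0.8],[-17,0,0],70],[[-0.4,0.3,0],[0,0,30],70],[[0,0,0],[0,0,38],70],[[0,0,0],[0,0,38],70],[[0,0,0],[0,0,30],70],[[0,0,0],[0,0,15],70],[[0,0,0],[0,0,0],70]]'
python3 st.py 601 -281 36
```

```text
t: 3.73
tool_pos: [602.0, -266.1, 69.1]
eef_rot: [-2.03, -2.396, -0.018]
ft_force: [-0.5, 0.2, -0.4]
grip_width: 69.8
t 3.73 p [ 602.  -266.1   69.1] yaw_y 9.4 z [ 0.007  0.009 -1.   ] q [-0.04  0.74  0.6   1.72 -0.54  0.85  0.96] F [-0.5  0.2 -0.4] w 69.8
shift [-14.8  -3.7  32.9] turn [ 0.5 -0.5  2.3]
```

```bash
python3 -m jog '[[[0.2,-0.2,0.8],[-8,-2,0],70],[[0.2,-0.2,0.8],[-7,-2,0],70],[[0,0,0],[0,0,0],70]]'
python3 st.py 601 -281 36
```

```text
t: 3.98
tool_pos: [600.9, -278.9, 71.0]
eef_rot: [-2.062, -2.37, -0.004]
ft_force: [0.4, -1.0, 0.4]
grip_width: 69.9
t 3.98 p [ 600.9 -278.9   71. ] yaw_y 7.9 z [ 0.001  0.002 -1.   ] q [-0.04  0.74  0.61  1.7  -0.54  0.87  0.95] F [ 0.4 -1.   0.4] w 69.9
shift [-2.2 -0.2 35. ] turn [ 0.1 -0.1  0.8]
```

Good. Down, close, lift.

```bash
python3 -m jog '[[[0,0,0.4],[-2,0,18],70],[[0,0,0.4],[0,0,17],70],[[0,0,0],[0,0,0],70],[[0,0,0],[0,0,0],40],[[0,0,0],[0,0,0],40],[[0,0,0],[0,0,0],40],[[0,0,0],[0,0,0],40],[[0,0,0],[0,0,0],40],[[0,0,0],[0,0,0],40]]' 60
python3 st.py 542 62 210
```

```text
t: 4.73
tool_pos: [603.9, -282.7, 38.2]
eef_rot: [2.077, 2.349, 0.008]
ft_force: [0.5, 0.1, -1.5]
grip_width: 44.5
t 4.73 p [ 603.9 -282.7   38.2] yaw_y 7.0 z [ 0.008 -0.    -1.   ] q [-0.01  0.79  0.58  1.71 -0.57  0.81  0.96] F [ 0.5  0.1 -1.5] w 44.5
shift [ 349.4  -17.8 -172.5] turn [ 0.5  0.1 -0.1]
```

```bash
python3 -m jog '[[[0.2,0,0],[0,0,-20],40],[[0.2,0,0],[0,0,-35],40],[[0,0,0],[0,0,-38],40],[[0,0,0],[15,-1,-35],40],[[0,0,0],[30,-2,-10],40],[[0,0,0],[38,-2,0],40],[[0,0,0],[38,-2,0],40],[[0,0,0],[38,-2,0],40],[[0,0,0],[38,-2,0],40],[[0,0,0],[38,-2,0],40],[[0,0,0],[38,-2,0],40],[[0,0,0],[38,-2,0],40],[[0,0,0],[25,-1,0],40],[[0,0,0],[10,-1,0],40],[[0,0,0],[0,0,0],40],[[0,0,0],[0,0,0],40]]'
python3 st.py 542 60 160
```

```text
t: 6.07
tool_pos: [538.4, 71.5, 181.8]
eef_rot: [2.086, 2.348, 0.003]
ft_force: [-0.0, -0.9, -0.9]
grip_width: 45.0
t 6.07 p [538.4  71.5 181.8] yaw_y 6.8 z [ 0.002  0.    -1.   ] q [-0.77  0.41  0.73  1.95 -0.34  0.91  0.25] F [-0.  -0.9 -0.9] w 45.0
shift [-11.8   2.2  21.8] turn [ 0.1 -0.  -0.3]
```

```bash
python3 -m jog '[[[0,0,0],[-6,1,5],40],[[0,0,0],[-6,1,20],40],[[0,0,0],[0,0,30],40],[[0,0,0],[0,0,25],40],[[0,0,0],[0,0,10],40],[[0,0,0],[0,0,0],40]]'
python3 st.py 542 60 51
python3 - <<'E'
from h import *
cv2.imwrite("pics/w2.png",np.hstack([ctrl.camera("wrist")[:300,100:420,::-1],cv2.resize(ctrl.camera("side")[150:275,170:300,::-1],(312,300))]))
E
```

```text
t: 6.57
tool_pos: [546.9, 43.8, 90.0]
eef_rot: [2.1, 2.323, 0.006]
ft_force: [-0.2, 0.5, -1.2]
grip_width: 44.7
t 6.57 p [546.9  43.8  90. ] yaw_y 5.8 z [ 0.01  -0.004 -1.   ] q [-0.64  0.55  0.64  2.   -0.48  0.73  0.39] F [-0.2  0.5 -1.2] w 44.7
shift [16.8 -3.6 38.9] turn [ 0.5  0.3 -1.3]
```

View pics/w2.png

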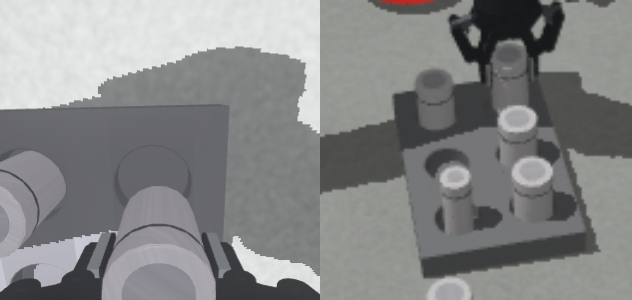

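The wrist view shows the empty well at (150,178), with the canister about 17 mm short of it in y, which agrees with the readout. Correcting.

```bash
python3 -m jog '[[[0.2,0.1,-0.6],[8,-2,0],40],[[0.2,0.1,-0.6],[8,-2,0],40],[[0,0,0],[0,0,0],40],[[0,0,0],[0,0,0],40]]'
python3 st.py 542 60 51
```

```text
t: 7.0
tool_pos: [545.0, 61.0, 96.2]
eef_rot: [2.075, 2.348, 0.014]
ft_force: [-0.2, 0.3, -1.9]
grip_width: 44.8
t 7.0 p [545.   61.   96.2] yaw_y 7.1 z [ 0.012  0.002 -1.   ] q [-0.67  0.54  0.64  2.   -0.47  0.74  0.37] F [-0.2  0.3 -1.9] w 44.8
shift [-0.6 -3.6 45.2] turn [ 0.7 -0.  -0. ]
```

```bash
python3 -m jog '[[[0.4,0,0],[0,-2,3],40],[[0.3,0,0],[0,-1.5,8],40],[[0,0,0],[0,0,8],40],[[0,0,0],[0,0,6],40],[[0,0,0],[0,0,0],40]]'
python3 st.py 542 60 51
```

```text
t: 7.42
tool_pos: [542.1, 62.6, 70.4]
eef_rot: [2.077, 2.357, 0.004]
ft_force: [0.0, 0.5, -2.3]
grip_width: 45.0
t 7.42 p [542.1  62.6  70.4] yaw_y 7.2 z [ 0.002  0.002 -1.   ] q [-0.64  0.58  0.6   2.   -0.5   0.71  0.4 ] F [ 0.   0.5 -2.3] w 45.0
shift [-2.6 -0.5 19.4] turn [ 0.1 -0.1  0.1]
```

```bash
python3 -m jog '[[[0,0,0],[-1,0,6],40],[[0,0,0],[-0.5,0,6],40],[[0,0,0],[0,0,4],40],[[0,0,0],[0,0,2],40],[[0,0,0],[0,0,0],40],[[0,0,0],[0,0,0],40]]'
python3 st.py 542 60 51
```

```text
t: 7.92
tool_pos: [542.3, 60.2, 50.9]
eef_rot: [-2.077, -2.354, -0.003]
ft_force: [0.1, 0.1, -1.4]
grip_width: 45.1
t 7.92 p [542.3  60.2  50.9] yaw_y 7.2 z [-0.     0.003 -1.   ] q [-0.62  0.61  0.58  2.01 -0.53  0.67  0.43] F [ 0.1  0.1 -1.4] w 45.1
shift [-0.2 -0.3 -0.1] turn [ 0.  -0.2  0.1]
```

Down without resistance. Release and retreat.

```bash
python3 -m jog '[[[0,0,0],[0,0,0],62],[[0,0,0],[0,0,0],62],[[0,0,0],[0,0,0],62],[[0,0,0],[0,0,-15],62],[[0,0,0],[0,0,-30],62],[[0,0,0],[0,0,-35],62],[[0,0,0],[0,0,-25],62],[[0,0,0],[0,0,-8],62],[[0,0,0],[0,0,0],62],[[0,0,0],[0,0,0],62]]'
python3 st.py 465 -270 150
python3 - <<'E'
from h import *
p=ctrl.camera_params("wrist");cv2.imwrite("pics/w3.png",ctrl.camera("wrist")[:,:,::-1])
print(proj("wrist",[[542,61.6,93],[455,51,93],[553,-26,93],[466,-37,35],[477,-124,103]],p).round())
E
```

```text
t: 8.75
tool_pos: [542.1, 59.3, 166.7]
eef_rot: [-2.078, -2.353, 0.0]
ft_force: [0.8, -0.8, -0.5]
grip_width: 62.4
t 8.75 p [542.1  59.3 166.7] yaw_y 7.1 z [-0.002  0.001 -1.   ] q [-0.73  0.44  0.72  1.95 -0.37  0.89  0.3 ] F [ 0.8 -0.8 -0.5] w 62.4
shift [-317.2 -117.3   16.4] turn [-0.1 -0.1  0. ]
[[259. 197.]
 [146. 197.]
 [259. 294.]
 [176. 259.]
 [164. 382.]]
```

View pics/w3.png

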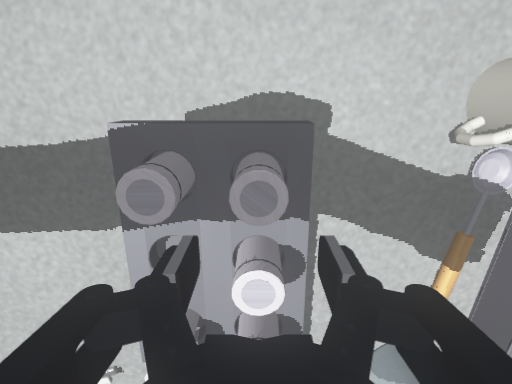

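Spare 1 stands at (259,195), where a seated canister is predicted (259,197); the others are in place. On to spare 2.

```bash
python3 -m jog '[[[0,0,0],[-25,-9,0],68],[[0,0,0],[-37,-14,0],68],[[0,0,0],[-37,-14,0],68],[[0,0,0],[-37,-14,0],68],[[0,0,0],[-37,-14,0],68],[[0,0,0],[-37,-14,0],68],[[0,0,0],[-37,-14,0],68],[[0,0,0],[-35,-13,0],68],[[0,0,0],[-20,-7,0],68],[[0,0,0],[-8,-2,0],68],[[0,0,0],[0,0,0],68],[[0,0,0],[0,0,0],68]]'
python3 st.py 465 -270 90
```

```text
t: 9.8
tool_pos: [456.1, -270.5, 148.9]
eef_rot: [-2.053, -2.346, 0.029]
ft_force: [0.4, -0.0, 0.4]
grip_width: 68.0
t 9.8 p [ 456.1 -270.5  148.9] yaw_y 7.6 z [-0.03   0.001 -1.   ] q [-0.13  0.46  0.76  1.98 -0.39  0.87  0.97] F [ 0.4 -0.   0.4] w 68.0
shift [-1.  10.6 58.6] turn [-1.7 -0.3  0.5]
```

```bash
python3 -m jog '[[[-0.8,0,0.2],[0,5,0],68],[[-0.8,-0.2,0.2],[0,4,10],68],[[0,0,0],[0,0,25],68],[[0,0,0],[0,0,15],68],[[0,0,0],[0,0,5],68],[[0,0,0],[0,0,0],68],[[0,0,0],[0,0,0],68]]'
python3 st.py 465 -270 37
```

```text
t: 10.38
tool_pos: [472.2, -254.7, 89.8]
eef_rot: [-2.053, -2.373, -0.012]
ft_force: [1.0, -0.7, 0.8]
grip_width: 67.8
t 10.38 p [ 472.2 -254.7   89.8] yaw_y 8.3 z [ 0.002  0.009 -1.   ] q [-0.08  0.55  0.66  2.02 -0.51  0.75  1.04] F [ 1.  -0.7  0.8] w 67.8
shift [-14.6  -9.5  52.7] turn [ 0.2 -0.5  1.2]
```

```bash
python3 -m jog '[[[0.1,-0.2,0.6],[-7,-5,0],68],[[0.1,-0.2,0.5],[-7,-4,0],68],[[0,0,0],[0,0,0],68],[[0,0,0],[0,0,0],68]]'
python3 st.py 465 -270 37
```

```text
t: 10.72
tool_pos: [466.8, -270.6, 92.2]
eef_rot: [2.076, 2.355, 0.003]
ft_force: [-0.4, -0.5, 0.0]
grip_width: 68.3
t 10.72 p [ 466.8 -270.6   92.2] yaw_y 7.2 z [ 0.003 -0.    -1.   ] q [-0.06  0.55  0.68  2.01 -0.5   0.75  1.05] F [-0.4 -0.5  0. ] w 68.3
shift [ 0.8 -1.9 55.2] turn [0.2 0.  0.1]
```

```bash
python3 -m jog '[[[0,0,0],[0,-1,18],68],[[0,0,0],[0,-1,20],68],[[0,0,0],[0,0,12],68],[[0,0,0],[0,0,3],68],[[0,0,0],[0,0,0],68],[[0,0,0],[0,0,0],40],[[0,0,0],[0,0,0],40],[[0,0,0],[0,0,0],40],[[0,0,0],[0,0,0],40],[[0,0,0],[0,0,0],40],[[0,0,0],[0,0,0],40]]' 60
python3 st.py 466 -37 165
```

```text
t: 11.63
tool_pos: [468.4, -274.4, 43.0]
eef_rot: [2.073, 2.344, 0.009]
ft_force: [-0.4, -0.0, -1.9]
grip_width: 44.8
t 11.63 p [ 468.4 -274.4   43. ] yaw_y 7.0 z [ 0.013 -0.004 -1.   ] q [ 0.    0.63  0.6   2.03 -0.59  0.65  1.11] F [-0.4 -0.  -1.9] w 44.8
shift [ 235.2   28.3 -123. ] turn [ 0.7  0.3 -0.1]
```

```bash
python3 -m jog '[[[0.3,0,0],[0,0,-20],40],[[0.3,0,0],[0,0,-35],40],[[0,0,0],[0,0,-38],40],[[0,0,0],[0,0,-30],40],[[0,0,0],[25,3,-5],40],[[0,0,0],[38,5,0],40],[[0,0,0],[38,5,0],40],[[0,0,0],[38,5,0],40],[[0,0,0],[36,5,0],40],[[0,0,0],[25,3,0],40],[[0,0,0],[12,1,0],40],[[0,0,0],[0,0,0],40],[[0,0,0],[0,0,0],40],[[0,0,0],[0,0,0],40]]'
python3 st.py 466 -41 120
```

```text
t: 12.8
tool_pos: [468.3, -52.4, 176.9]
eef_rot: [2.081, 2.344, 0.001]
ft_force: [-0.4, -0.5, -0.9]
grip_width: 44.9
t 12.8 p [468.3 -52.4 176.9] yaw_y 6.8 z [ 0.005 -0.004 -1.   ] q [-0.64  0.28  0.8   2.12 -0.27  0.83  0.44] F [-0.4 -0.5 -0.9] w 44.9
shift [11.9 -1.3 56.8] turn [ 0.3  0.3 -0.3]
```

```bash
python3 -m jog '[[[0.1,0.1,-0.1],[6,0,5],40],[[0.1,0.1,-0.1],[5,-1,20],40],[[0,0,0],[0,0,25],40],[[0,0,0],[0,0,12],40],[[0,0,0],[0,0,4],40],[[0,0,0],[0,0,0],40],[[0,0,0],[0,0,0],40]]'
python3 st.py 466 -41 78
```

```text
t: 13.38
tool_pos: [467.2, -48.7, 108.1]
eef_rot: [2.095, 2.335, 0.001]
ft_force: [-0.4, -0.0, -1.1]
grip_width: 45.1
t 13.38 p [467.2 -48.7 108.1] yaw_y 6.2 z [ 0.004 -0.003 -1.   ] q [-0.55  0.41  0.71  2.17 -0.42  0.69  0.55] F [-0.4 -0.  -1.1] w 45.1
shift [ 7.9 -0.5 30.1] turn [ 0.2  0.2 -0.9]
```

```bash
python3 -m jog '[[[0.1,0.1,-0.5],[4,-1,0],40],[[0.1,0.1,-0.4],[4,0,5],40],[[0,0,0],[0,0,12],40],[[0,0,0],[0,0,8],40],[[0,0,0],[0,0,2],40],[[0,0,0],[0,0,0],40],[[0,0,0],[0,0,0],40]]'
python3 st.py 466 -41 56
python3 - <<'E'
from h import *
cv2.imwrite("pics/w4.png",ctrl.camera("wrist")[:,:,::-1])
E
```

```text
t: 13.97
tool_pos: [468.1, -39.8, 82.8]
eef_rot: [2.075, 2.354, 0.01]
ft_force: [-0.7, -0.5, -1.0]
grip_width: 45.2
t 13.97 p [468.1 -39.8  82.8] yaw_y 7.2 z [ 0.007  0.002 -1.   ] q [-0.52  0.46  0.65  2.18 -0.47  0.64  0.59] F [-0.7 -0.5 -1. ] w 45.2
shift [-1.  -2.5 26.8] turn [ 0.4 -0.1  0.1]
```

View pics/w4.png

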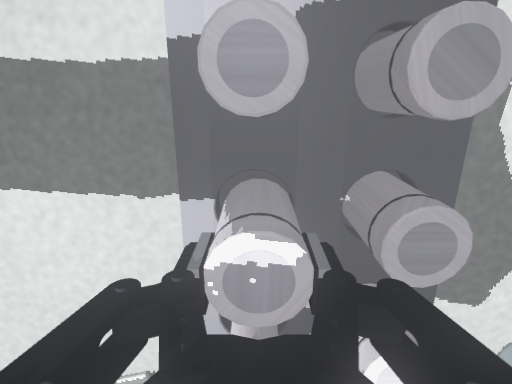

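The wrist view shows the canister (258,270) just above its well, whose rim arc is at (255,178), lined up. Lowering.

```bash
python3 -m jog '[[[0.2,0,0],[0,-1.5,3],40],[[0.1,0,0],[-0.5,-1,7],40],[[0,0,0],[0,0,7],40],[[0,0,0],[0,0,4],40],[[0,0,0],[0,0,0],40],[[0,0,0],[0,0,0],40]]'
python3 st.py 466 -41 56
```

```text
t: 14.52
tool_pos: [466.2, -40.6, 60.3]
eef_rot: [2.077, 2.356, 0.005]
ft_force: [0.1, 0.9, -1.2]
grip_width: 44.8
t 14.52 p [466.2 -40.6  60.3] yaw_y 7.2 z [ 0.003  0.002 -1.   ] q [-0.49  0.5   0.61  2.19 -0.52  0.59  0.63] F [ 0.1  0.9 -1.2] w 44.8
shift [-0.4 -0.3  4.3] turn [ 0.2 -0.1  0.1]
```

```bash
python3 -m jog '[[[0,0,0],[0,0,3],40],[[0,0,0],[0,0,1.5],40],[[0,0,0],[0,0,0],40],[[0,0,0],[0,0,0],62],[[0,0,0],[0,0,0],62],[[0,0,0],[0,0,0],62],[[0,0,0],[0,0,-15],62],[[0,0,0],[0,0,-30],62],[[0,0,0],[0,0,-35],62],[[0,0,0],[0,0,-35],62],[[0,0,0],[0,0,-12],62],[[0,0,0],[0,0,0],62],[[0,0,0],[0,0,0],62]]'
python3 st.py 477 -124 130
python3 - <<'E'
from h import *
p=ctrl.camera_params("wrist");cv2.imwrite("pics/w5.png",ctrl.camera("wrist")[:,:,::-1])
print(proj("wrist",[[465.7,-36.6,93],[542,61.6,93],[455,51,93],[553,-26,93],[477,-124,103]],p).round())
E
```

```text
t: 15.6
tool_pos: [466.2, -41.6, 188.0]
eef_rot: [2.079, 2.355, 0.005]
ft_force: [-0.3, 0.8, 0.2]
grip_width: 61.9
t 15.6 p [466.2 -41.6 188. ] yaw_y 7.1 z [ 0.003  0.002 -1.   ] q [-0.68  0.26  0.82  2.12 -0.25  0.86  0.41] F [-0.3  0.8  0.2] w 61.9
shift [-83.2   0.4  57.9] turn [ 0.2 -0.1  0. ]
[[259. 186.]
 [376.  74.]
 [259.  74.]
 [363. 186.]
 [259. 284.]]
```

View pics/w5.png

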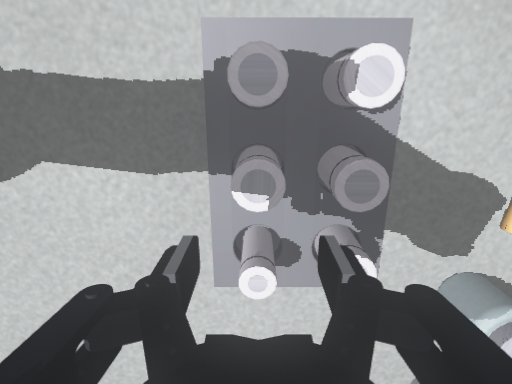

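Both spares are seated: (259,184) and (374,75), within 2 px of prediction. The slim canister is at (257,283), also as predicted. Going to it.

```bash
python3 -m jog '[[[0,0,0],[-20,0,0],55],[[0,0,0],[-30,0,5],55],[[0,0,0],[-22,0,15],55],[[0,0,0],[-8,0,20],55],[[0,0,0],[0,0,10],55],[[0,0,0],[0,0,0],55],[[0,0,0],[0,0,0],55]]'
python3 st.py 477 -124 66
```

```text
t: 16.23
tool_pos: [471.6, -121.8, 127.3]
eef_rot: [-2.069, -2.35, 0.01]
ft_force: [-0.3, 0.4, 0.0]
grip_width: 55.1
t 16.23 p [ 471.6 -121.8  127.3] yaw_y 7.3 z [-0.012  0.002 -1.   ] q [-0.43  0.42  0.75  2.11 -0.41  0.77  0.71] F [-0.3  0.4  0. ] w 55.1
shift [-3.1  5.8 61.2] turn [-0.7 -0.2  0.2]
```

```bash
python3 -m jog '[[[-0.4,0,0],[-1,3,0],55],[[-0.3,0,0],[-1,2,0],55],[[0,0,0],[0,0,0],55],[[0,0,0],[0,0,0],55]]'
python3 st.py 477 -124 66
```

```text
t: 16.57
tool_pos: [477.8, -120.5, 127.9]
eef_rot: [-2.07, -2.36, -0.008]
ft_force: [-0.6, -0.1, -0.3]
grip_width: 55.2
t 16.57 p [ 477.8 -120.5  127.9] yaw_y 7.5 z [ 0.002  0.005 -1.   ] q [-0.43  0.42  0.75  2.1  -0.42  0.77  0.72] F [-0.6 -0.1 -0.3] w 55.2
shift [-3.7 -1.4 61.9] turn [ 0.1 -0.3  0.4]
```

```bash
python3 -m jog '[[[0,-0.1,0.2],[-2,-0.7,10],55],[[0,-0.1,0.1],[-1.5,-0.5,18],55],[[0,0,0],[0,0,18],55],[[0,0,0],[0,0,12],55],[[0,0,0],[0,0,3],55],[[0,0,0],[0,0,0],55],[[0,0,0],[0,0,0],55]]'
python3 st.py 477 -124 66
```

```text
t: 17.15
tool_pos: [479.8, -122.3, 65.0]
eef_rot: [2.07, 2.356, 0.012]
ft_force: [0.7, -0.3, 0.5]
grip_width: 54.9
t 17.15 p [ 479.8 -122.3   65. ] yaw_y 7.4 z [ 0.009  0.002 -1.   ] q [-0.34  0.53  0.65  2.13 -0.55  0.64  0.82] F [ 0.7 -0.3  0.5] w 54.9
shift [-1.4 -3.  -1. ] turn [ 0.5 -0.1  0.3]
```

```bash
python3 -m jog '[[[0.2,0,-0.1],[-0.5,-1.5,0],55],[[0.2,0,-0.1],[-0.5,-1.5,0],55],[[0,0,0],[0,0,0],55],[[0,0,0],[0,0,0],28],[[0,0,0],[0,0,0],28],[[0,0,0],[0,0,0],28],[[0,0,0],[0,0,0],28],[[0,0,0],[0,0,0],28],[[0,0,0],[0,0,0],28],[[0,0,0],[0,0,0],28]]' 70
python3 st.py 477 -124 200
```

```text
t: 17.98
tool_pos: [478.2, -123.7, 67.6]
eef_rot: [2.066, 2.362, 0.008]
ft_force: [0.0, -0.1, -1.4]
grip_width: 32.2
t 17.98 p [ 478.2 -123.7   67.6] yaw_y 7.6 z [ 0.006  0.001 -1.   ] q [-0.34  0.53  0.65  2.13 -0.54  0.64  0.82] F [ 0.  -0.1 -1.4] w 32.2
shift [-1.000e-01 -4.000e-01 -1.324e+02] turn [ 0.4 -0.   0.5]
```

Slim held (opening 32 mm). Lift and carry to the phone side.

```bash
python3 -m jog '[[[0,0,0],[0,0,-15],28],[[0,0,0],[0,0,-30],28],[[0,0,0],[0,0,-38],28],[[0,0,0],[0,0,-38],28],[[0,0,0],[0,0,-38],28],[[0,0,0],[20,6,-30],28],[[0,0,0],[32,10,-10],28],[[0,0,0],[36,12,0],28],[[0,0,0],[36,12,0],28],[[0,0,0],[36,12,0],28],[[0,0,0],[36,12,0],28],[[0,0,0],[36,12,0],28],[[0,0,0],[36,12,0],28],[[0,0,0],[36,12,0],28],[[0,0,0],[36,12,0],28],[[0,0,0],[25,8,0],28],[[0,0,0],[12,4,0],28],[[0,0,0],[0,0,0],28],[[0,0,0],[0,0,0],28]]'
cat > fin.py <<'E'
from h import *
L=np.array([644,372,80.]);a=np.radians(-129.5);n=np.array([np.sin(.7)*np.cos(a),np.sin(.7)*np.sin(a),np.cos(.7)])
o=ctrl.get_obs();M=R.from_rotvec(o["eef_rot"]).as_matrix();p=np.array(o["tool_pos"]);z=M[:,2]
w=np.cross(z,-n);w=w/np.linalg.norm(w)*np.degrees(np.arccos(np.clip(-z@n,-1,1)))
org=p+54.6*z;d=org-L
y=np.array([-np.sin(a),np.cos(a),0]);x=np.cross(y,n)
print("t",o["t"],"p",p.round(1),"q",np.round(o["q"],2),"qd",np.abs(o["joint_velocities"]).max().round(3),"w",o["grip_width"])
print("turn",(M.T@w).round(1),"shift",(M.T@(L+204.6*n-p)).round(1),"| phone-frame origin xyz",[round(float(d@v),1) for v in (x,y,n)])
E
python3 fin.py
```

```text
t: 19.57
tool_pos: [552.6, 280.9, 275.1]
eef_rot: [-2.078, -2.351, -0.008]
ft_force: [-0.2, -0.7, -1.6]
grip_width: 32.5
t 19.5667 p [552.6 280.9 275.1] q [-1.04  0.43  0.69  1.67 -0.3   1.15 -0.14] qd 0.013 w 32.51993399148036
turn [-29.   27.3  -0. ] shift [-11.7   6.1  38.6] | phone-frame origin xyz [7.5, -12.8, 190.0]
```

```bash
python3 -m jog '[[[-2,1.9,0],[0,0,0],28],[[-3.6,3.4,0],[0,0,0],28],[[-3.6,3.4,0],[0,0,0],28],[[-3.6,3.4,0],[0,0,0],28],[[-3.6,3.4,0],[0,0,0],28],[[-3.6,3.4,0],[0,0,0],28],[[-3.6,3.4,0],[0,0,0],28],[[-2,2,0],[0,0,0],28],[[-1,1,0],[0,0,0],28],[[0,0,0],[0,0,0],28],[[0,0,0],[0,0,0],28]]'
python3 fin.py
```

```text
t: 20.48
tool_pos: [551.8, 248.7, 273.8]
eef_rot: [-2.001, -2.183, -1.024]
ft_force: [-0.1, 0.3, -0.9]
grip_width: 32.3
t 20.4833 p [551.8 248.7 273.8] q [-0.78  0.13  0.51  2.15 -0.98  0.47  0.6 ] qd 0.035 w 32.29798029522721
turn [-0.4  2.4  0. ] shift [  1.8 -10.   42.7] | phone-frame origin xyz [-5.4, 8.7, 192.8]
```

```bash
python3 -m jog '[[[0,0.8,0],[0,-2,5],28],[[-0.2,0.8,0],[1,-3,10],28],[[-0.2,0.6,0],[1,-3,12],28],[[0,0,0],[0,-2,10],28],[[0,0,0],[0,0,4],28],[[0,0,0],[0,0,0],28],[[0,0,0],[0,0,0],28],[[0,0,0],[0,0,0],28]]'
python3 fin.py
```

```text
t: 21.15
tool_pos: [563.2, 264.3, 240.2]
eef_rot: [-1.977, -2.163, -1.065]
ft_force: [0.0, 0.4, -1.9]
grip_width: 32.7
t 21.15 p [563.2 264.3 240.2] q [-0.69  0.22  0.41  2.16 -1.26  0.45  0.86] qd 0.023 w 32.73186822420238
turn [ 0.3  0.5 -0. ] shift [ 4.1 -4.6  4.5] | phone-frame origin xyz [-0.3, 6.7, 154.6]
```

Within tolerance, and joint 5 is near its limit, so I stop here. Holding a few rows, then checking with pictures.

```bash
python3 -m jog '[[[0,0,0],[0,0,0],28],[[0,0,0],[0,0,0],28],[[0,0,0],[0,0,0],28],[[0,0,0],[0,0,0],28]]'
python3 fin.py
python3 - <<'E'
from h import *
t=ctrl.camera("top")[:,:,::-1];s=ctrl.camera("side")[:,:,::-1]
cv2.imwrite("pics/end.png",np.hstack([cv2.resize(t[130:290,110:320],(394,300),interpolation=cv2.INTER_CUBIC),cv2.resize(s[80:270,170:330],None,fx=1.6*.987,fy=300/190,interpolation=cv2.INTER_CUBIC)]))
o=ctrl.get_obs();z=R.from_rotvec(o["eef_rot"]).as_matrix()[:,2];g=np.array(o["tool_pos"])+54.6*z
print(proj("top",[g]),proj("side",[g]))
E
```

```text
t: 21.48
tool_pos: [563.8, 263.8, 242.0]
eef_rot: [-1.977, -2.163, -1.068]
ft_force: [0.6, 0.7, -1.1]
grip_width: 32.5
t 21.4833 p [563.8 263.8 242. ] q [-0.69  0.21  0.41  2.16 -1.26  0.45  0.86] qd 0.009 w 32.457046562961956
turn [ 0.4  0.5 -0. ] shift [ 3.9 -6.   5.8] | phone-frame origin xyz [-1.4, 7.6, 155.9]
[[159.3067122  190.53470341]] [[255.68416363 104.61893999]]
```

View pics/end.png

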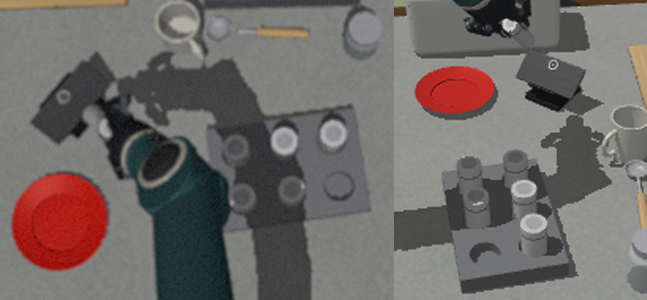

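The end picture shows five canisters upright in the rack and the slim well empty, at top crop (340,185). The slim canister, near (95,120), points at the lens at (63,97), and the phone and bystanders are undisturbed. Handing in.

```bash
python3 -c "
from workcell import ctrl
print(ctrl.close_job())"
```

```text
the job is handed in; nothing more can be done
None
```

I put both spare canisters fully down in the two empty wells. I then lifted the slim canister out and am holding it still in front of the phone's lens. The job was handed in at about 21.5 s of the 64 s allowed, and the hand-in gives no verdict.

**Rack:** In the wrist pictures the two spare lids were within 2 px of where seated canisters should appear. The final pictures show five canisters upright and the slim one's well empty. The bystanders and the phone look untouched, by eye only.

**Slim canister, by calculation from the tool pose:**

| Check | Reading | Limit |
|---|---|---|
| Distance of underside from lens | 156 mm | 115–185 mm |
| Off the view axis | 1 mm and 8 mm | 25 mm each way |
| Axis tilt | about 0.01 rad | 0.2 rad |
| Finger opening | 32.5 mm | canister is 34 mm wide |

**Not fully settled:**
- I left the 8 mm offset uncorrected because joint 5 stood at −1.26, close to its −1.29 limit.
- The two cameras disagreed by about 4 mm on the lens position and 3° on the phone's direction, which stays well inside the limits.
- The finger opening read about 1.5 mm under each canister's true diameter, so I took it as a fixed reading error.

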